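# Restack the staggered block trays

### The job

Build the block trays back up into their staggered tower on the tall tray in the middle of the bench: first the middle-height tray, turned half round to the tall one so that it steps back and leaves the tall tray's scooped end open, then the shallow tray on that, turned half round again so that the middle tray's scoop stays open too. Each tray must sit right down on the rim below, with its plinth dropped inside it. Carry the trays with their blocks in, lower them into place rather than dropping them, do not shove the tall tray along the bench, and leave the other toys where they are.

Things in the scene. Friction and masses are not known exactly. Their poses are not given: they have to be found in the camera images.
- tall_tray: Bottom tray, stands loose mid-bench, pale wood, 150 x 58 x 68 mm high, 0.32 kg, two loose blocks in it. Origin: centre of the 150 x 58 outline, underside of plinth; x along the length to the scoop, z up. Walls 6 mm. Side walls and rear wall full height for x -75 to +25, then the sides slope to a 30 mm front wall at x +75 (scoop). Rail at x +19 to +25 joins the sides, flush with the rim, 10 mm deep.
- middle_tray: Like the tall tray (same outline, walls, rail, axes) but 54 mm high, front wall 26, 0.17 to 0.34 kg, a loose plank in it; left or right of the tall tray. All three trays: floor 12 mm above the origin; plinth below it 82 x 40 x 7 mm, centred at x -25. Stacked, the plinth drops 7 mm (3 mm play all round) between sides, rear wall and rail of the tray below; the underside around it rests on the rim.
- shallow_tray: Like the others but 40 mm high, front wall 22, 0.14 to 0.28 kg, empty; on the other side of the tall tray. A tray turned half round to the one below seats with its origin at x -50, y 0 of that tray: 61 mm higher for the middle tray on the tall one, 47 mm higher for the shallow on the middle one. Put on the same way round it would seat with no step and shut the scoop below.
- middle_tray_scoop (a point): Middle of the top edge of the middle tray's low front wall, at (75, 0, 26) mm in its frame.
- shallow_tray_scoop (a point): Middle of the top edge of the shallow tray's low front wall, at (75, 0, 22) mm in its frame.
- roof_block: Small dark wooden roof-shaped block, 40 x 30 x 20 mm, loose in the scoop end of the tall tray. Origin: centre of its underside.
- cube_block: Dark wooden cube, 26 mm, loose in the rear part of the tall tray. Origin: centre of its underside.
- plank_block: Dark wooden plank, 60 x 24 x 12 mm, loose in the rear part of the middle tray. Origin: centre of its underside.
- duck: Bystander: pull-along wooden duck on four wheels, 120 long x 60 wide x 99 mm high. Origin: centre of the underside.
- stacking_ring: Bystander: white plastic ring, 72 mm across, 34 mm hole, 22 mm high. Origin: centre of the underside.
- cylinder_block: Bystander: blue cylinder block, standing, 38 mm across, 50 mm high. Origin: centre of the underside.
- saucepan: Bystander: aluminium toy saucepan, 92 mm across, 50 mm high, handle out to 140 mm from its centre along its x axis. Origin: centre of the underside.
- bridge_piece: Bystander: tan wooden bridge (arch) piece, 70 x 30 x 35 mm, standing. Origin: centre of the underside.

How it is judged:
On the way, in this order (a step that is already met when the one before it is completed fails the run):
1. the middle tray sits right down on the tall tray's rim, turned half round and stepped back, and is let go (x of middle_tray in the frame of tall_tray between -0.056 and -0.044 m and y of middle_tray in the frame of tall_tray between -0.006 and 0.006 m and z of middle_tray in the frame of tall_tray between 0.058 and 0.064 m and x of middle_tray_scoop in the frame of tall_tray between -0.132 and -0.118 m and y of middle_tray_scoop in the frame of tall_tray between -0.014 and 0.014 m and angle between middle_tray's own z axis and vertical below 0.06 rad and contact force between the fingers and middle_tray below 0.1 N), for 0.2 s.
2. the shallow tray sits right down on the middle tray's rim, turned half round to it and stepped the other way, and is let go (x of middle_tray in the frame of tall_tray between -0.056 and -0.044 m and y of middle_tray in the frame of tall_tray between -0.006 and 0.006 m and z of middle_tray in the frame of tall_tray between 0.058 and 0.064 m and x of middle_tray_scoop in the frame of tall_tray between -0.132 and -0.118 m and y of middle_tray_scoop in the frame of tall_tray between -0.014 and 0.014 m and angle between each of middle_tray, shallow_tray's own z axis and vertical below 0.06 rad and x of shallow_tray in the frame of middle_tray between -0.056 and -0.044 m and y of shallow_tray in the frame of middle_tray between -0.006 and 0.006 m and z of shallow_tray in the frame of middle_tray between 0.044 and 0.05 m and x of shallow_tray_scoop in the frame of middle_tray between -0.132 and -0.118 m and y of shallow_tray_scoop in the frame of middle_tray between -0.014 and 0.014 m and contact force between the fingers and shallow_tray below 0.1 N), for 0.2 s.
At the end, for the whole second after the job is handed in: Middle tray on tall, shallow on middle: each origin at x -50, y 0 (+-6 mm) of the tray below, 61 / 47 mm above it (+-3), scoop edge at x -125 (+-7), y 0 (+-14), tilt under 0.06 rad; roof and cube inside the tall tray, plank inside the middle one; trays still (20 mm/s, 0.15 rad/s) (x of middle_tray in the frame of tall_tray between -0.056 and -0.044 m and y of middle_tray in the frame of tall_tray between -0.006 and 0.006 m and z of middle_tray in the frame of tall_tray between 0.058 and 0.064 m and x of middle_tray_scoop in the frame of tall_tray between -0.132 and -0.118 m and y of middle_tray_scoop in the frame of tall_tray between -0.014 and 0.014 m and angle between each of middle_tray, shallow_tray's own z axis and vertical below 0.06 rad and x of shallow_tray in the frame of middle_tray between -0.056 and -0.044 m and y of shallow_tray in the frame of middle_tray between -0.006 and 0.006 m and z of shallow_tray in the frame of middle_tray between 0.044 and 0.05 m and x of shallow_tray_scoop in the frame of middle_tray between -0.132 and -0.118 m and y of shallow_tray_scoop in the frame of middle_tray between -0.014 and 0.014 m and x of roof_block in the frame of tall_tray between -0.075 and 0.075 m and y of roof_block in the frame of tall_tray between -0.029 and 0.029 m and z of roof_block in the frame of tall_tray between 0.003 and 0.071 m and x of cube_block in the frame of tall_tray between -0.075 and 0.075 m and y of cube_block in the frame of tall_tray between -0.029 and 0.029 m and z of cube_block in the frame of tall_tray between 0.003 and 0.071 m and x of plank_block in the frame of middle_tray between -0.075 and 0.075 m and y of plank_block in the frame of middle_tray between -0.029 and 0.029 m and z of plank_block in the frame of middle_tray between 0.003 and 0.057 m and linear speed of each of tall_tray, middle_tray, shallow_tray below 0.02 m/s and angular speed of each of tall_tray, middle_tray, shallow_tray below 0.15 rad/s); the robot touches nothing.
It fails at once if the middle tray is dropped: out of the fingers it moves faster than 0.45 m/s (a fall of about 10 mm) (contact force between the fingers and middle_tray below 0.05 N and linear speed of middle_tray above 0.45 m/s).
It fails at once if the shallow tray is dropped: out of the fingers it moves faster than 0.45 m/s (a fall of about 10 mm) (contact force between the fingers and shallow_tray below 0.05 N and linear speed of shallow_tray above 0.45 m/s).
It fails at once if the tall tray is shoved more than 30 mm along the bench (distance of tall_tray from where it was at the start of the episode above 0.03 m).
It fails at once if one of the other toys (duck, ring, cylinder, saucepan, bridge piece) is moved more than 25 mm (distance of any of duck, stacking_ring, cylinder_block, saucepan, bridge_piece from where it was at the start of the episode above 0.025 m).
It also fails if it takes over 61 s, if anything falls off the work surface, if the arm or the gripper's body presses on something with over 40 N, if the wrist force passes 120 N, or if a joint passes its speed limit or range.

### The arm

A 6-joint arm with a two-finger parallel gripper is mounted at the origin on the work surface. World frame = base frame: x ahead of the robot, y to its left, z up, the work surface at z = 0. Lengths are in m, angles in rad, forces in N, time in s.
With the tool pointing down it reaches from about 0.4 to 0.825 m from the base axis. Payload 7 kg.
Tool frame: the origin (TCP) lies at the very end of the fingers, on their centre line; the grasp point (between the pads) lies 19 mm behind it; z points along the fingers, y is the direction in which the jaws open and shut (so a half turn about z gives the same grasp; the last joint's range is limited). The gripper opens to 88 mm and grips with 3 to 60 N. Pads are 19 mm wide; open, the fingers measure 130 mm over their backs; the gripper's body (78 mm by 193 mm) begins 47 mm behind the grasp point.
Start: joints at [-1.051, 0.359, 0.012, 0, -1.224, -0.288], TCP at [0.155, -0.657, 0.227] pointing down, gripper open.
Joint ranges: [-3.07, 3.07], [-1.43, 2.12], [-1.02, 1.25], [-3.03, 1.67], [-3.05, -0], [-3.03, 3.03]. Speed limits (rad/s): [2.39, 2.39, 3.01, 3.14, 3.14, 3.14].

### API

Orientations are given as [roll, pitch, yaw] about the fixed x, y, z axes, in that order (R = Rz(yaw) Ry(pitch) Rx(roll)).
In Python, from station import arm gives the robot as it stands.
- The arm moves only by the shell command python3 -m inch 'ROWS' [FORCE]. ROWS is text: rows parted by semicolons, each of 7 numbers parted by spaces: the closure, from 0 (fully open) to 1 (shut), then the shift along the tool's x, y, z each as a share of 300 mm, from -1 to 1, then the turn, a rotation vector about the tool's x, y, z each as a share of 60 degrees, from -1 to 1. In form: grip tx ty tz rx ry rz; .... A call has 1 to 12 rows; each row is the pose to reach, as a shift and turn from the pose commanded when the call began, along the tool's axes at that moment; what a row does not reach only later rows make up. A row lasts 1/10 s, in which the tool goes at most 50 mm and 8.59 degrees, less where a joint would pass 70% of its speed; a pose out of reach is approached as far as the arm can. A call with a number of a shift or a turn outside -1 to 1 is refused whole. A call with a gripper value outside its range is refused whole. The fingers move at their own pace and stop on an object; FORCE is the grip in N (left out, the last holds). Time passes only in rows, so rows that repeat a pose let the fingers close. It gives the time, the measured TCP pose, the force and the opening at its end, in the units of the state.
- arm.get_state(): the state, without advancing time (a new reading comes with each control period).
- arm.grab_frame(name): name is "scene" or "top" or "wrist"; returns a dict with "img" (420x560x3 uint8, red, green, blue), "range_z" (420x560 float32, m along the optical axis (not along the pixel's ray), 0 where there is no reading), "fx", "fy", "cx", "cy" (pixels), "extrinsics" (4x4, takes a point from world to camera coordinates); the wrist camera has in their place "tool_from_camera" (4x4, takes a point from camera to tool coordinates, whose origin is the TCP and whose axes are the flange's). Camera axes: x right, y up, looking along -z (the intrinsics and any distortion apply to the point x, -y, -z); pixel columns grow to the right and rows downward; lengths in m; the calibration is good to about 2 mm. A picture is of the moment at which its call begins: read the wrist's pose just before it.
- arm.job_done(): hands the job in, once; it reports no verdict.
The state is a dict: "t": time; "q": joint angles; "qd": joint speeds; "joint_efforts": joint torques, N m; "eef_pos": TCP position; "ee_rot": TCP orientation; "force": force on the tool from outside, world axes, zero at the start; "moment": the same for the moment, N m; "width": finger opening in m.
Only numpy, scipy, OpenCV 4.12 (cv2) and the standard library are available. Lean on these libraries where they do the work, as an engineer would, in place of code of your own. Each camera call takes 0.05 s, during which the arm holds its last target.

## Working session

There is one attempt and no reset: what is moved stays moved. The work goes in short steps, Python scripts to look and compute and a shell command to move; the robot and the scene stay as the last step left them, time stands still between calls to the robot, and variables do not carry over. Pictures are saved under pics/ and viewed, and the job is handed in when it is done.

```bash
ls; mkdir -p pics; python3 - <<'E'
from station import arm
import cv2,numpy as np
s=arm.get_state();print(s)
for n in("scene","top"):
    f=arm.grab_frame(n);cv2.imwrite(f'pics/{n}0.png',f['img'][:,:,::-1]);np.savez(f'{n}0.npz',**f)
    print(n,f['fx'],f['fy'],f['cx'],f['cy'],f['extrinsics'].round(4).tolist(),[k for k in f])
E
```

```text
pics
{'t': 0.0, 'q': array([-1.05090037e+00,  3.59356962e-01,  1.10516542e-02, -3.61426128e-04,
       -1.22406379e+00, -2.88123356e-01]), 'qd': array([-4.33195377e-05, -7.66266562e-04, -9.48812683e-04, -1.76419499e-03,
       -1.27499386e-03, -3.53552082e-05]), 'joint_efforts': array([-1.07249463e-03, -5.82711911e+01,  2.93049181e+01,  6.99705362e+00,
        6.82194936e-03, -1.50198166e-04]), 'eef_pos': array([ 0.15493277, -0.65648107,  0.22563685]), 'ee_rot': array([ 3.13998816e+00, -1.21194297e-04, -2.90994305e+00]), 'force': array([-0.03003452,  0.18516343, -0.80188344]), 'moment': array([ 0.02368328, -0.04990834, -0.02586357]), 'width': 0.087603587125971}
scene 534.2681888859113 534.2681888859113 284.7096621997217 207.321946759137 [[-0.599, 0.8006, 0.0139, 0.3483], [-0.6106, -0.4679, 0.639, 0.2988], [0.5181, 0.3743, 0.7691, -1.5621], [0.0, 0.0, 0.0, 1.0]] ['img', 'range_z', 'fx', 'fy', 'cx', 'cy', 'extrinsics']
top 380.44190812949023 380.44190812949023 277.30700999851916 209.69496214138164 [[0.0121, -0.9999, -0.0043, -0.0089], [0.9978, 0.0118, 0.0645, -0.5988], [-0.0645, -0.0051, 0.9979, -0.9745], [0.0, 0.0, 0.0, 1.0]] ['img', 'range_z', 'fx', 'fy', 'cx', 'cy', 'extrinsics']
```

View pics/top0.png

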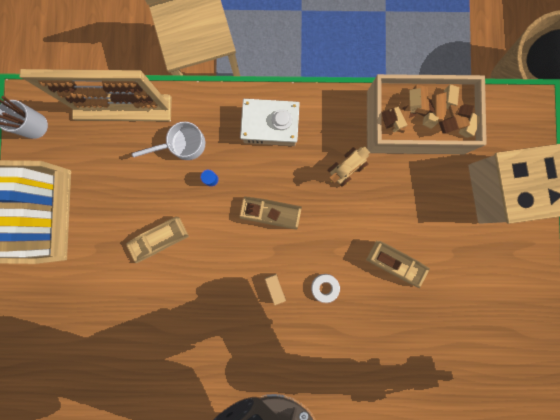

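View pics/scene0.png

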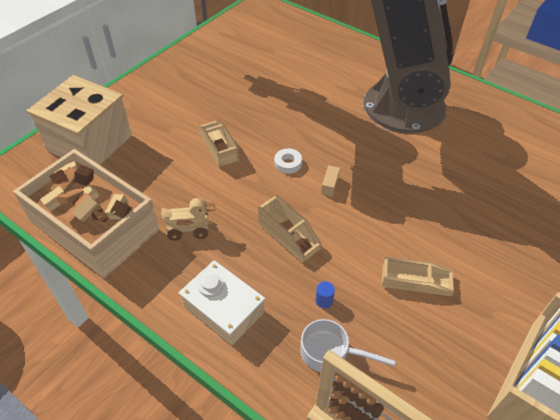

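```bash
cat > h.py <<'E'
import numpy as np,cv2
from station import arm
def pts(f,T=None):
    h,w=f['range_z'].shape
    u,v=np.meshgrid(np.arange(w),np.arange(h));z=f['range_z']
    P=np.stack([(u-f['cx'])/f['fx']*z,-(v-f['cy'])/f['fy']*z,-z,np.ones_like(z)],-1)
    if T is None:T=np.linalg.inv(f['extrinsics'])
    W=(P@T.T)[...,:3];W[z<=0]=np.nan
    return W
E
python3 - <<'E'
from h import *
for n in('top','scene'):
    f=dict(np.load(n+'0.npz'));W=pts(f)
    print(n,'bench z',np.nanmedian(W[300:320,200:220,2]) if n=='top' else np.nanmedian(W[180:200,100:120,2]))
    m=(np.nan_to_num(W[...,2])>0.010)&(np.nan_to_num(W[...,2])<.11)
    nc,L,st,c=cv2.connectedComponentsWithStats(m.astype(np.uint8))
    for i in range(1,nc):
        if 60<st[i,4]<6000:
            p=W[L==i];
            r=cv2.minAreaRect(p[:,:2].astype(np.float32)*1000)
            print(c[i].round(),st[i,4],'zmax',np.percentile(p[:,2],[50,90,98]).round(4),'rect',np.round(r[0]),np.round(r[1]),round(r[2],1))
E
python3 - <<'E'
import cv2
a=cv2.imread('pics/top0.png')
o=[cv2.resize(a[y-45:y+45,x-45:x+45],(264,264),interpolation=cv2.INTER_CUBIC) for x,y in((157,240),(270,213),(398,264))]
cv2.imwrite('pics/crop0.png',cv2.hconcat(o))
E
```

```text
top bench z -0.0006443641930364841
[120. 107.] 2468 zmax [0.0202 0.0898 0.0963] rect [870. 419.] [ 70. 262.] 0.6
[270. 121.] 2450 zmax [0.0609 0.0728 0.0835] rect [826.  20.] [144. 105.] 87.3
[ 22. 120.] 1177 zmax [0.0645 0.0905 0.1036] rect [821. 658.] [79. 79.] 77.6
[176. 142.] 629 zmax [0.045  0.0511 0.0532] rect [775. 283.] [179.  91.] 89.8
[486. 191.] 1397 zmax [0.0642 0.1013 0.1079] rect [ 649. -522.] [160.   6.] 8.5
[ 50. 213.] 3004 zmax [0.0596 0.1003 0.1077] rect [579. 596.] [240. 102.] 3.7
[209. 177.] 213 zmax [0.0493 0.0516 0.0526] rect [680. 176.] [37. 36.] 5.1
[270. 212.] 1267 zmax [0.0272 0.0678 0.0697] rect [591.  17.] [150.  58.] 79.5
[157. 239.] 1255 zmax [0.0148 0.0399 0.042 ] rect [518. 311.] [ 59. 151.] 28.0
[397. 263.] 1293 zmax [0.0237 0.0536 0.0554] rect [ 463. -314.] [150.  58.] 62.5
[275. 289.] 348 zmax [0.0343 0.0366 0.0379] rect [395.   1.] [71. 30.] 21.1
[325. 288.] 500 zmax [0.0211 0.0237 0.0249] rect [ 398. -128.] [70. 71.] 71.2
[287. 409.] 598 zmax [0.013  0.0235 0.0377] rect [ 94. -33.] [136.  40.] 74.8
scene bench z 0.07969497284924576
[399. 109.] 185
[... 226 characters left out ...]
 179.] 340 zmax [0.0323 0.0359 0.037 ] rect [396.   2.] [77. 31.] 21.7
[288. 228.] 2151 zmax [0.0373 0.0658 0.0683] rect [591.  17.] [156.  62.] 79.5
[188. 219.] 1417 zmax [0.0555 0.089  0.0972] rect [ 714. -173.] [ 63. 120.] 50.3
[416. 276.] 1793 zmax [0.023  0.0387 0.0413] rect [518. 312.] [ 65. 151.] 28.2
[222. 301.] 3945 zmax [0.0596 0.0702 0.0821] rect [826.  22.] [145. 105.] 87.6
[324. 293.] 383 zmax [0.047  0.0498 0.0512] rect [681. 177.] [39. 37.] 45.1
[524. 369.] 2429 zmax [0.0594 0.1005 0.108 ] rect [581. 588.] [245.  67.] 0.0
[335. 344.] 1085 zmax [0.0426 0.0498 0.0519] rect [777. 285.] [178.  93.] 89.3
[334. 409.] 1100 zmax [0.0631 0.0919 0.1028] rect [861. 335.] [ 63. 111.] 18.0
```

View pics/crop0.png

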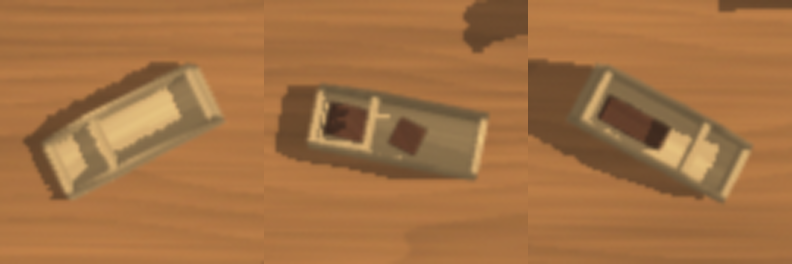

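```bash
cat >> h.py <<'E'
from scipy.spatial.transform import Rotation as Ro
def go(x,y,z,yawdeg,s=None):
    s=s or arm.get_state()
    R=Ro.from_euler('xyz',s['ee_rot']);d=np.array([x,y,z])-s['eef_pos']
    t=R.inv().apply(d)/.3
    r=(R.inv()*Ro.from_euler('xyz',[np.pi,0,np.radians(yawdeg)])).as_rotvec()/np.radians(60)
    print('at',s['eef_pos'].round(4),np.degrees(s['ee_rot']).round(2),'w',round(s['width'],4),'F',s['force'].round(2),'t',s['t'])
    print('shift',t.round(4),'turn',r.round(4))
def T_tool(s):
    T=np.eye(4);T[:3,:3]=Ro.from_euler('xyz',s['ee_rot']).as_matrix();T[:3,3]=s['eef_pos'];return T
E
python3 - <<'E'
from h import *
f=dict(np.load('top0.npz'));W=pts(f);m=(np.nan_to_num(W[...,2])>.01)
for n,cx,cy,a in(('tall',591,17,79.5),('mid',463.5,-313,-117.3),('shal',518,311.5,118)):
    d=(W[...,:2]*1000-[cx,cy]);a=np.radians(a);lx=d@[np.cos(a),np.sin(a)];ly=d@[-np.sin(a),np.cos(a)]
    k=m&(abs(lx)<80)&(abs(ly)<32)
    print(n,[(b,round(float(np.nanmax(W[...,2][k&(lx>=b)&(lx<b+15)])*1000))) for b in range(-75,75,15)])
    s=k&(lx>-75)&(lx<20)&(W[...,2]>np.nanmax(W[...,2][k])-.012);print(' ly',np.percentile(ly[s],[1,99]),'mid',np.percentile(ly[k],[.5,99.5]),np.percentile(lx[k],[.3,99.7]))
go(.31,-.49,.23,-142);go(.463,-.313,.22,-117.4)
E
```

```text
tall [(-75, 72), (-60, 70), (-45, 70), (-30, 71), (-15, 72), (0, 70), (15, 71), (30, 65), (45, 53), (60, 41)]
 ly [-29.007124    28.75979949] mid [-28.94902196  28.76910063] [-74.46461746  74.46450231]
mid [(-75, 57), (-60, 56), (-45, 55), (-30, 58), (-15, 56), (0, 58), (15, 57), (30, 52), (45, 45), (60, 34)]
 ly [-29.22571727  28.61825169] mid [-29.32695844  28.52840662] [-73.73603229  75.73668874]
shal [(-75, 43), (-60, 43), (-45, 43), (-30, 44), (-15, 45), (0, 43), (15, 44), (30, 39), (45, 34), (60, 28)]
 ly [-28.49542078  29.56357818] mid [-28.34233529  29.72029232] [-75.92925143  73.80052446]
at [ 0.155  -0.6565  0.2257] [ 1.7991e+02 -1.0000e-02 -1.6673e+02] w 0.0876 F [-0.11 -0.13 -0.64] t 0.1
shift [-0.6305  0.4217 -0.0137] turn [ 1.400e-03  2.000e-04 -4.121e-01]
at [ 0.155  -0.6565  0.2257] [ 1.7991e+02 -1.0000e-02 -1.6673e+02] w 0.0876 F [-0.11 -0.13 -0.64] t 0.1
shift [-1.2623  0.8788  0.0202] turn [ 1.400e-03  5.000e-04 -8.221e-01]
```

```bash
python3 -m inch '0 -.63 .42 0 0 0 -.41;0 -.63 .42 0 0 0 -.41;0 -.63 .42 0 0 0 -.41;0 -.63 .42 0 0 0 -.41;0 -.63 .42 0 0 0 -.41;0 -.63 .42 0 0 0 -.41;0 -.63 .42 0 0 0 -.41;0 -.63 .42 0 0 0 -.41' 25; python3 -c "
from h import *
go(.463,-.313,.22,-117.4)"
```

```text
t: 0.9
eef_pos: [0.3096, -0.4912, 0.2263]
ee_rot: [3.141, -0.0, -2.481]
force: [-0.7, 0.7, -0.3]
width: 0.0874
at [ 0.3096 -0.4912  0.2263] [ 1.7997e+02 -1.0000e-02 -1.4214e+02] w 0.0874 F [-0.71  0.65 -0.32] t 0.9
shift [-0.7682  0.1551  0.0211] turn [ 5.000e-04 -1.000e-04 -4.123e-01]
```

```bash
python3 -m inch '0 -.768 .155 0 0 0 -.412;0 -.768 .155 0 0 0 -.412;0 -.768 .155 0 0 0 -.412;0 -.768 .155 0 0 0 -.412;0 -.768 .155 0 0 0 -.412;0 -.768 .155 0 0 0 -.412;0 -.768 .155 0 0 0 -.412;0 -.768 .155 0 0 0 -.412;0 -.768 .155 0 0 0 -.412'; cat > wl.py <<'E'
from h import *
import sys
name=sys.argv[1]
s=arm.get_state();f=arm.grab_frame('wrist');cv2.imwrite(f'pics/{name}.png',f['img'][:,:,::-1])
W=pts(f,T_tool(s)@f['tool_from_camera']);np.savez(name+'.npz',W=W,img=f['img'],R=f['range_z'])
print(s['eef_pos'].round(4),np.degrees(s['ee_rot']).round(2),f['fx'],'\n',f['tool_from_camera'].round(3))
z=np.nan_to_num(W[...,2]);m=(z>.012)&(z<.2)
nc,L,st,c=cv2.connectedComponentsWithStats(m.astype(np.uint8))
for i in range(1,nc):
    if st[i,4]>800:
        p=W[L==i];r=cv2.minAreaRect(p[:,:2].astype(np.float32)*1000)
        print(c[i].round(),st[i,:],'z',np.percentile(p[:,2],[50,90,98]).round(4),'rect',np.round(r[0],1),np.round(r[1],1),round(r[2],1))
E
python3 wl.py w1
```

```text
t: 1.8
eef_pos: [0.4624, -0.3138, 0.2264]
ee_rot: [3.141, -0.0, -2.051]
force: [0.0, 0.6, 0.1]
width: 0.0877
[ 0.4624 -0.3138  0.2264] [ 1.7998e+02 -1.0000e-02 -1.1752e+02] 363.79615214270046 
 [[ 0.001  0.967  0.255  0.069]
 [ 1.    -0.001 -0.     0.   ]
 [-0.     0.255 -0.967 -0.157]
 [ 0.     0.     0.     1.   ]]
[26. 35.] [   0    0   71   92 4047] z [0.0444 0.0788 0.0914] rect [ 612.7 -527.1] [99.5 28. ] 25.2
[283. 191.] [ 251  105   64  159 4385] z [0.0489 0.0535 0.0541] rect [ 461.4 -313.8] [149.9  58.2] 62.5
[285. 203.] [ 271  174   29   60 1377] z [0.0229 0.0239 0.0245] rect [ 470.6 -290.3] [64.1 29.6] 62.3
```

View pics/w1.png

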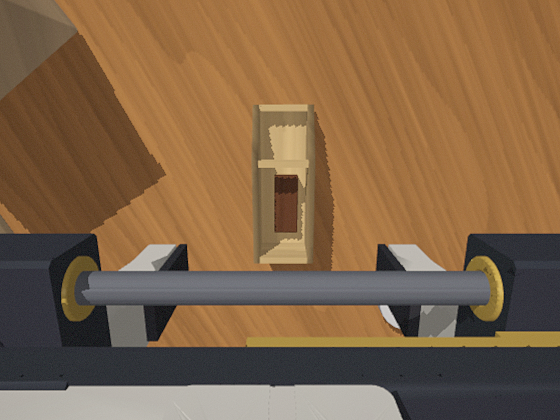

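```bash
python3 -c "
from h import *
go(.466,-.3049,.05,-117.5)
go(.466,-.3049,.0135,-117.5)"
```

```text
at [ 0.4625 -0.3138  0.2265] [ 179.99   -0.   -117.51] w 0.0875 F [-0.09 -0.28  0.77] t 1.85
shift [-0.0316  0.0033  0.5883] turn [ 0.0002 -0.     -0.0002]
at [ 0.4625 -0.3138  0.2265] [ 179.99   -0.   -117.51] w 0.0875 F [-0.09 -0.28  0.77] t 1.85
shift [-0.0316  0.0033  0.71  ] turn [ 0.0002 -0.     -0.0002]
```

```bash
python3 -m inch '0 -.032 .003 .1 0 0 0;0 -.032 .003 .25 0 0 0;0 -.032 .003 .4 0 0 0;0 -.032 .003 .52 0 0 0;0 -.032 .003 .6 0 0 0;0 -.032 .003 .66 0 0 0;0 -.032 .003 .69 0 0 0;0 -.032 .003 .71 0 0 0;0 -.032 .003 .71 0 0 0'; python3 -m inch '1 0 0 0 0 0 0;1 0 0 0 0 0 0;1 0 0 0 0 0 0;1 0 0 0 0 0 0;1 0 0 0 0 0 0;1 0 0 0 0 0 0;1 0 0 0 0 0 0;1 0 0 0 0 0 0' 25
```

```text
t: 2.75
eef_pos: [0.4668, -0.3041, 0.0134]
ee_rot: [3.141, -0.0, -2.05]
force: [0.6, -0.1, -0.9]
width: 0.0879
t: 3.55
eef_pos: [0.4671, -0.3037, 0.014]
ee_rot: [-3.141, 0.0, -2.049]
force: [-1.3, 1.7, 6.4]
width: 0.0579
```

```bash
python3 -m inch '1 0 0 -.01 0 0 0;1 0 0 -.03 0 0 0;1 0 0 -.06 0 0 0;1 0 0 -.11 0 0 0;1 0 0 -.17 0 0 0;1 0 0 -.25 0 0 0;1 0 0 -.33 0 0 0;1 0 0 -.41 0 0 0;1 0 0 -.48 0 0 0;1 0 0 -.52 0 0 0;1 0 0 -.54 0 0 0;1 0 0 -.54 0 0 0'; python3 wl.py w2; python3 -c "
from h import *
go(.56,-.17,.2,-100.5)"
```

```text
t: 4.75
eef_pos: [0.467, -0.3037, 0.176]
ee_rot: [-3.141, 0.0, -2.049]
force: [-0.3, 0.4, -3.2]
width: 0.058
[ 0.467  -0.3037  0.176 ] [-1.7996e+02  2.0000e-02 -1.1740e+02] 363.79615214270046 
 [[ 0.001  0.967  0.255  0.069]
 [ 1.    -0.001 -0.     0.   ]
 [-0.     0.255 -0.967 -0.157]
 [ 0.     0.     0.     1.   ]]
[282. 127.] [  201    61   162   141 19811] z [0.1732 0.1921 0.1983] rect [ 440.1 -355.6] [58.  58.6] 62.7
[282. 248.] [ 221  226  121   45 5288] z [0.1833 0.186  0.1971] rect [ 462.  -313.3] [31.1 46.6] 62.4
[282. 321.] [ 225  306  114   32 3566] z [0.1842 0.1862 0.1973] rect [ 478.3 -281.8] [33.4 46.6] 62.4
at [ 0.4666 -0.3036  0.1751] [ 1.7997e+02  1.0000e-02 -1.1741e+02] w 0.0577 F [-0.48 -0.21 -4.65] t 4.8
shift [-0.5385 -0.0713 -0.083 ] turn [ 0.0005  0.0003 -0.2818]
```

View pics/w2.png

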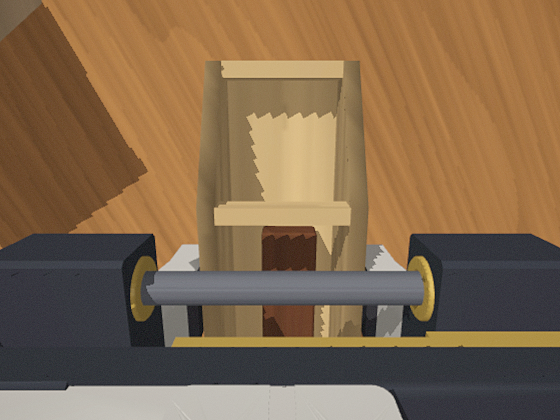

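```bash
cat > held.py <<'E'
from h import *
import sys
from collections import namedtuple
def held(name,s,zl=None):
    d=np.load(name+'.npz');W=d['W']
    T=np.linalg.inv(T_tool(s));P=W@T[:3,:3].T+T[:3,3]
    P=P*1000
    return P,d['img']
E
python3 - <<'E'
from held import *
s=arm.get_state();P,img=held('w2',s)
for v in range(56,90,2): print(v,P[v,285].round(1),end=' ')
print()
for v in range(200,226,3): print(v,P[v,285].round(1),end=' ')
print('\nfront row across')
for u in range(205,366,10): print(u,P[72,u].round(1),end=' ')
print()
for v in (95,120,150,180): 
    q=P[v,230:340];q=q[np.isfinite(q[:,2])];print(v,np.median(q,0).round(1))
q=P[90:195,235:335].reshape(-1,3);A=np.c_[q[:,:2],np.ones(len(q))];print('floor plane',np.linalg.lstsq(A,q[:,2],rcond=None)[0])
for v in (100,140,180): print('walls y',v,[ (u,P[v,u].round(1)) for u in (206,210,214,348,352,356,360)])
E
```

```text
56 [115.3   2.1 177.1] 58 [113.7   2.1 177.2] 60 [112.1   2.1 177.2] 62 [ 86.8   0.8 -12. ] 64 [ 86.3   0.8 -10.6] 66 [ 85.6   0.8 -10.6] 68 [ 84.7   0.8 -11.8] 70 [ 84.2   0.8 -10.5] 72 [ 83.2   0.8 -12.6] 74 [ 82.6   0.8 -11.2] 76 [ 82.    0.8 -10.7] 78 [81.3  0.8 -9.9] 80 [81.3  0.9 -1.6] 82 [80.9  0.9  3.6] 84 [80.   0.9  2.1] 86 [79.2  0.9  2.5] 88 [78.5  0.9  2.8] 
200 [30.3  1.1  2.1] 203 [ 37.4   0.8 -32.1] 206 [ 37.4   0.8 -36.7] 209 [ 37.2   0.8 -39.7] 212 [ 36.4   0.8 -40.6] 215 [ 35.2   0.8 -40.2] 218 [ 33.9   0.8 -39.2] 221 [ 33.1   0.8 -40.1] 224 [ 31.9   0.8 -39.6] 
front row across
205 [ 83.1 -29.1 -13.4] 215 [ 83.  -25.2 -14.4] 225 [ 83.4 -22.  -10.7] 235 [ 83.3 -18.1 -11.6] 245 [ 83.3 -14.3 -12.1] 255 [ 83.3 -10.5 -11.8] 265 [ 83.3  -6.7 -11.4] 275 [ 83.4  -3.  -11.2] 285 [ 83.2   0.8 -12.6] 295 [ 83.3   4.6 -11.8] 305 [ 83.4   8.4 -11.2] 315 [ 83.3  12.1 -12.5] 325 [ 83.5  16.1 -10.5] 335 [ 83.3  19.7 -11.8] 345 [ 83.   23.  -14.9] 355 [ 83.2  27.  -13.2] 365 [102.3  71.  175.4] 
95 [75.6  0.7  2.3]
120 [65.4  0.8  2.2]
150 [52.7  0.8  2.4]
180 [39.4  0.9  2.2]
 ** On entry to DLASCL parameter number  4 had an illegal value
 ** On entry to DLASCL parameter number  4 had an illegal valueTraceback (most recent call last):
  File "<stdin>", line 11, in <module>
    x, resids, rank, s = _umath_linalg.lstsq(a, b, rcond,
                         ~~~~~~~~~~~~~~~~~~~^^^^^^^^^^^^^
                                             signature=signature)
                                             ^^^^^^^^^^^^^^^^^^^^
    raise LinAlgError("SVD did not converge in Linear Least Squares")
numpy.linalg.LinAlgError: SVD did not converge in Linear Least Squares
```

```bash
python3 -c "
from h import *
go(.46,-.1,.2,-109);go(.45,.08,.2,-100.5)"
```

```text
at [ 0.4666 -0.3036  0.1751] [ 1.7997e+02  1.0000e-02 -1.1741e+02] w 0.0577 F [-0.48 -0.21 -4.65] t 4.8
shift [-0.5922  0.332  -0.0828] turn [ 0.0006  0.0002 -0.1402]
at [ 0.4666 -0.3036  0.1751] [ 1.7997e+02  1.0000e-02 -1.1741e+02] w 0.0577 F [-0.48 -0.21 -4.65] t 4.8
shift [-1.1095  0.6379 -0.0825] turn [ 0.0005  0.0003 -0.2818]
```

```bash
python3 -m inch '1 -.03 .015 -.02 0 0 -.01;1 -.09 .05 -.04 0 0 -.03;1 -.18 .1 -.06 0 0 -.05;1 -.28 .16 -.08 0 0 -.08;1 -.38 .21 -.083 0 0 -.1;1 -.47 .265 -.083 0 0 -.12;1 -.54 .305 -.083 0 0 -.135;1 -.58 .325 -.083 0 0 -.14;1 -.592 .332 -.083 0 0 -.14;1 -.592 .332 -.083 0 0 -.14'; python3 -c "
from h import *
go(.45,.08,.2,-100.5)"
```

```text
t: 5.8
eef_pos: [0.4599, -0.0996, 0.2001]
ee_rot: [3.141, -0.0, -1.901]
force: [-0.1, -0.1, -4.3]
width: 0.0576
at [ 0.4599 -0.0996  0.2001] [ 1.7996e+02 -2.0000e-02 -1.0892e+02] w 0.0576 F [-0.07 -0.12 -4.34] t 5.8
shift [-5.557e-01  2.255e-01  4.000e-04] turn [ 0.0007 -0.0002 -0.1403]
```

```bash
python3 -m inch '1 -.03 .013 0 0 0 -.01;1 -.09 .04 0 0 0 -.03;1 -.18 .075 0 0 0 -.05;1 -.28 .115 0 0 0 -.08;1 -.38 .155 0 0 0 -.1;1 -.46 .19 0 0 0 -.12;1 -.52 .21 0 0 0 -.135;1 -.55 .222 0 0 0 -.14;1 -.556 .225 0 0 0 -.14;1 -.556 .225 0 0 0 -.14;1 -.556 .225 0 0 0 -.14'; python3 wl.py w3
```

```text
t: 6.9
eef_pos: [0.4506, 0.0787, 0.2004]
ee_rot: [3.141, -0.0, -1.757]
force: [0.0, -0.5, -3.1]
width: 0.0579
[0.4506 0.0787 0.2004] [ 1.7998e+02 -2.0000e-02 -1.0065e+02] 363.79615214270046 
 [[ 0.001  0.967  0.255  0.069]
 [ 1.    -0.001  0.     0.   ]
 [ 0.     0.255 -0.967 -0.157]
 [ 0.     0.     0.     1.   ]]
[106. 141.] [   44    56   118   176 14463] z [0.0443 0.067  0.0678] rect [589.7  17.7] [150.2  59.9] 79.7
[282. 140.] [  226    80   113   122 13079] z [0.1973 0.1981 0.1988] rect [440.3  24.2] [52.3 46.5] 79.2
[246. 248.] [ 231  226   31   45 1290] z [0.1973 0.1981 0.1988] rect [465.6  68.8] [23.  13.6] 77.3
[248. 321.] [234 306  28  32 839] z [0.1973 0.198  0.1986] rect [472.6 106.4] [19.2 13. ] 79.1
```

View pics/w3.png

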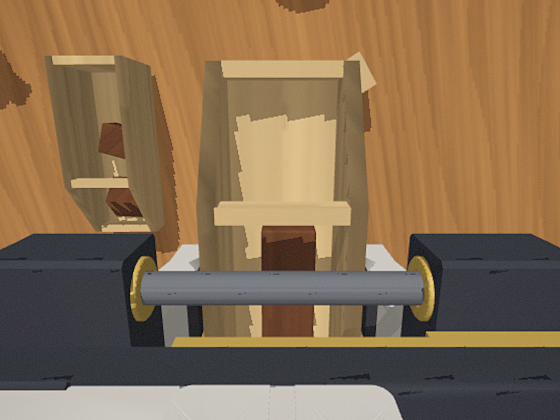

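```bash
python3 - <<'E'
from h import *
d=np.load('w3.npz');W=d['W'];z=np.nan_to_num(W[...,2])
k=np.zeros_like(z,bool);k[40:240,40:175]=1
m=k&(z>.062)&(z<.072)
p=W[m][:,:2]*1000;r=cv2.minAreaRect(p.astype(np.float32));print('rim rect (exp 100x58)',r,len(p),np.median(W[m][:,2]))
for a in(79.2,79.5,79.8):
    a_=np.radians(a);ex=np.array([np.cos(a_),np.sin(a_)]);ey=np.array([-ex[1],ex[0]])
    lx=(p-[591,17])@ex;ly=(p-[591,17])@ey
    qx=np.percentile(lx,[.1,99.9]);qy=np.percentile(ly,[.1,99.9]);print(a,qx,qy)
    # side slopes
    for lo,hi in((-29,-24),(23,29)):
        b=[(c,np.percentile(ly[(lx>c)&(lx<c+10)],2 if lo<0 else 98).round(2)) for c in range(-70,20,15)]
        print(b)
s=arm.get_state();
from held import held
P,_=held('w3',s)
print('held',P[62:66,285].round(1).tolist(),P[203:209,285].round(1).tolist(),P[110:180,285,2].mean())
hz=P[...,2];hm=(hz<-35)&(hz>-45)&(P[...,0]<38);print(np.percentile(P[...,1][hm],[.5,99.5]), 'front y',np.percentile(P[66:78,150:400,1][(P[66:78,150:400,2]<0)],[.5,99.5]))
E
```

```text
rim rect (exp 100x58) ((586.1259155273438, -3.4060745239257812), (107.14586639404297, 59.84244155883789), 79.38194274902344) 3931 0.06666443587014381
79.2 [-74.52997341  31.83463274] [-28.54060781  30.80860561]
[(-70, np.float64(-27.51)), (-55, np.float64(-27.97)), (-40, np.float64(-27.72)), (-25, np.float64(-27.71)), (-10, np.float64(-27.68)), (5, np.float64(-27.51))]
[(-70, np.float64(30.01)), (-55, np.float64(30.12)), (-40, np.float64(30.27)), (-25, np.float64(30.53)), (-10, np.float64(30.53)), (5, np.float64(30.66))]
79.5 [-74.49679059  31.82233837] [-28.35897292  30.84623497]
[(-70, np.float64(-27.19)), (-55, np.float64(-27.7)), (-40, np.float64(-27.53)), (-25, np.float64(-27.75)), (-10, np.float64(-27.67)), (5, np.float64(-27.57))]
[(-70, np.float64(30.37)), (-55, np.float64(30.37)), (-40, np.float64(30.48)), (-25, np.float64(30.6)), (-10, np.float64(30.57)), (5, np.float64(30.6))]
79.8 [-74.58727748  31.94891463] [-28.33747523  31.08723058]
[(-70, np.float64(-26.87)), (-55, np.float64(-27.46)), (-40, np.float64(-27.33)), (-25, np.float64(-27.66)), (-10, np.float64(-27.66)), (5, np.float64(-27.63))]
[(-70, np.float64(30.72)), (-55, np.float64(30.61)), (-40, np.float64(30.67)), (-25, np.float64(30.72)), (-10, np.float64(30.59)), (5, np.float64(30.53))]
held [[86.8, 1.4, -10.8], [86.3, 1.4, -11.6], [86.1, 1.4, -11.0], [85.6, 1.4, -11.6]] [[37.6, 1.4, -32.5], [37.5, 1.4, -33.4], [37.4, 1.4, -34.3], [37.4, 1.4, -36.0], [37.4, 1.3, -37.3], [37.3, 1.3, -38.2]] nan
[-31.91091914  32.44202128] front y [-28.62262177  28.76180962]
```

```bash
python3 -c "
from h import *
go(.5827,-.0202,.2,-100.5);go(.5827,-.0202,.11,-100.5)"
```

```text
at [0.4507 0.0786 0.2004] [ 1.7999e+02 -1.0000e-02 -1.0066e+02] w 0.0583 F [ 0.64  0.22 -3.6 ] t 6.95
shift [ 0.2423 -0.4935  0.0013] turn [ 0.0002 -0.0002 -0.0027]
at [0.4507 0.0786 0.2004] [ 1.7999e+02 -1.0000e-02 -1.0066e+02] w 0.0583 F [ 0.64  0.22 -3.6 ] t 6.95
shift [ 0.2422 -0.4936  0.3013] turn [ 0.0002 -0.0002 -0.0027]
```

```bash
python3 -m inch '1 .015 -.03 0 0 0 0;1 .05 -.1 0 0 0 -.002;1 .095 -.19 0 0 0 -.003;1 .14 -.29 0 0 0 -.003;1 .185 -.38 0 0 0 -.003;1 .22 -.45 0 0 0 -.003;1 .24 -.485 0 0 0 -.003;1 .242 -.494 .03 0 0 -.003;1 .242 -.494 .1 0 0 -.003;1 .242 -.494 .2 0 0 -.003;1 .242 -.494 .28 0 0 -.003;1 .242 -.494 .301 0 0 -.003'
python3 - <<'E'
from h import *
go(.5827,-.0202,.0752,-100.5)
for n in('top','scene'):
    f=arm.grab_frame(n);cv2.imwrite(f'pics/{n}1.png',f['img'][:,:,::-1]);np.savez(f'{n}1.npz',**f)
a=cv2.imread('pics/scene1.png');b=cv2.imread('pics/top1.png')
cv2.imwrite('pics/c1.png',cv2.hconcat([cv2.resize(a[150:290,220:360],(400,400),interpolation=3),cv2.resize(b[160:260,220:320],(400,400),interpolation=3)]))
E
```

```text
t: 8.15
eef_pos: [0.5804, -0.0194, 0.107]
ee_rot: [3.137, -0.002, -1.753]
force: [0.1, 0.3, -2.2]
width: 0.058
at [ 0.5804 -0.0194  0.107 ] [ 1.7971e+02 -9.0000e-02 -1.0045e+02] w 0.058 F [ 0.05  0.35 -2.24] t 8.15
shift [ 0.001  -0.0085  0.1061] turn [ 0.0048 -0.0015  0.0009]
```

View pics/c1.png

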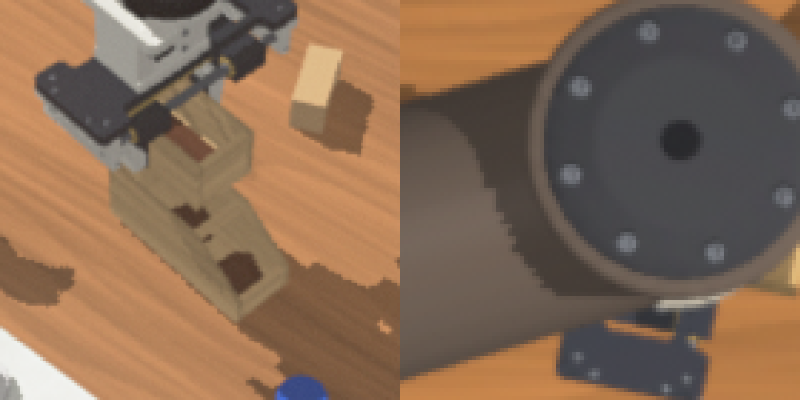

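```bash
python3 -m inch '1 0 0 0 0 0 0;1 0 0 0 0 0 0'; cat > lat.py <<'E'
from h import *
f=arm.grab_frame('scene');W=pts(f)*1000
go(.5827,-.0202,.0752,-100.5)
a=np.radians(79.5);ex=np.array([np.cos(a),np.sin(a)]);ey=np.array([-ex[1],ex[0]])
d=W[...,:2]-[591,17];lx=d@ex;ly=d@ey;z=W[...,2]
print('side face (-ey side) ly by z band, lx -60..20')
for z0 in range(10,170,8):
    k=(abs(lx+5)<30)&(abs(ly)<45)&(z>=z0)&(z<z0+8)
    k2=(ly<-20)&k
    if k2.sum()>10: print(z0,k2.sum(),np.percentile(ly[k2],[5,25,50,75]).round(1))
# rear end of held tray faces +ex at lx=25 when placed: 
for nm,zz in(('mid',None),):
    for z0 in range(70,150,8):
        k=(abs(ly)<20)&(lx>5)&(lx<45)&(z>=z0)&(z<z0+8)
        if k.sum()>10: print('rear face z',z0,k.sum(),np.percentile(lx[k],[50,75,95]).round(1))
k=(abs(ly)<25)&(lx>60)&(lx<90)&(z>12)&(z<26);print('tall front lx',np.percentile(lx[k],[50,75,95]).round(1))
E
python3 lat.py
```

```text
t: 8.45
eef_pos: [0.584, -0.0189, 0.1117]
ee_rot: [-3.139, 0.001, -1.752]
force: [-0.6, 0.5, -4.1]
width: 0.0576
at [ 0.5839 -0.0189  0.1116] [-1.7987e+02  5.0000e-02 -1.0040e+02] w 0.0576 F [ 0.22  0.53 -3.3 ] t 8.5
shift [0.005  0.0034 0.1213] turn [-0.0021  0.0009  0.0016]
side face (-ey side) ly by z band, lx -60..20
10 31 [-29.9 -29.1 -28.8 -28.6]
18 40 [-30.8 -29.4 -28.8 -28.2]
26 41 [-30.3 -29.2 -28.7 -27.7]
34 34 [-30.6 -29.5 -28.7 -28.3]
42 42 [-30.4 -29.5 -28.9 -27.9]
50 40 [-30.4 -29.5 -28.8 -27.7]
58 59 [-29.8 -29.1 -27.9 -25.7]
66 43 [-29.5 -28.5 -26.8 -24.5]
98 13 [-29.9 -29.7 -29.2 -28.7]
106 46 [-31.8 -30.  -29.  -28.7]
114 44 [-42.9 -31.1 -29.7 -29.2]
122 54 [-43.5 -32.  -29.9 -29.2]
130 54 [-41.8 -30.6 -29.7 -28.9]
138 37 [-32.1 -30.  -29.5 -29. ]
146 65 [-30.7 -29.4 -28.  -25.7]
rear face z 102 22 [26.6 27.2 27.9]
rear face z 110 31 [26.5 27.3 28.4]
rear face z 118 32 [27.  27.4 28.6]
rear face z 126 32 [26.5 27.5 28.1]
rear face z 134 32 [26.7 27.3 28.8]
rear face z 142 43 [26.2 27.  27.9]
tall front lx [75.1 75.8 77. ]
```

```bash
python3 -m inch '1 .003 .002 .02 0 0 0;1 .005 .0035 .05 0 0 .001;1 .005 .0035 .075 0 0 .001;1 .005 .0035 .085 0 0 .001;1 .005 .0035 .09 0 0 .001;1 .005 .0035 .09 0 0 .001;1 .005 .0035 .09 0 0 .001'; python3 lat.py
```

```text
t: 9.2
eef_pos: [0.582, -0.0205, 0.0833]
ee_rot: [-3.141, -0.0, -1.754]
force: [0.2, 0.0, -4.0]
width: 0.0578
at [ 0.582  -0.0204  0.0834] [-1.7997e+02  1.0000e-02 -1.0047e+02] w 0.0578 F [ 0.02 -0.23 -3.34] t 9.25
shift [-0.0011 -0.0021  0.0274] turn [-0.0004  0.0001  0.0004]
side face (-ey side) ly by z band, lx -60..20
10 36 [-30.7 -29.3 -28.8 -28.3]
18 35 [-30.4 -29.5 -28.9 -28.1]
26 40 [-30.4 -29.7 -28.9 -27.8]
34 37 [-29.8 -29.3 -28.8 -28.2]
42 36 [-30.  -29.4 -28.9 -28.3]
50 40 [-30.5 -29.5 -28.9 -28.3]
58 53 [-30.  -29.1 -28.4 -26.3]
66 48 [-31.  -29.1 -27.1 -25.6]
74 32 [-29.5 -28.  -27.5 -27. ]
82 50 [-42.  -29.2 -28.1 -27.3]
90 60 [-43.1 -31.4 -28.2 -27.3]
98 51 [-43.3 -30.9 -28.2 -27. ]
106 52 [-41.3 -29.3 -28.  -27. ]
114 56 [-29.3 -28.1 -27.4 -24.5]
122 27 [-28.1 -27.2 -25.7 -23.7]
154 12 [-44.1 -40.6 -38.5 -36.2]
162 34 [-44.3 -40.4 -32.5 -24.6]
rear face z 70 12 [24.2 24.6 25.3]
rear face z 78 32 [25.1 25.8 26.6]
rear face z 86 29 [24.6 25.3 26.1]
rear face z 94 29 [25.1 25.8 27.3]
rear face z 102 29 [24.7 25.7 26.6]
rear face z 110 32 [24.6 25.8 26.7]
rear face z 118 51 [23.1 24.8 25.8]
tall front lx [75.4 75.9 76.9]
```

```bash
python3 -m inch '1 -.001 -.002 .003 0 0 0;1 -.001 -.002 .007 0 0 0;1 -.001 -.002 .011 0 0 0;1 -.001 -.002 .015 0 0 0;1 -.001 -.002 .019 0 0 0;1 -.001 -.002 .022 0 0 0;1 -.001 -.002 .025 0 0 0;1 -.001 -.002 .025 0 0 0'; python3 lat.py
```

```text
t: 10.05
eef_pos: [0.5823, -0.0203, 0.0755]
ee_rot: [3.141, -0.0, -1.754]
force: [0.1, 0.1, -2.5]
width: 0.058
at [ 0.5824 -0.0203  0.0756] [ 179.99   -0.   -100.48] w 0.0581 F [ 0.89 -0.32 -3.22] t 10.1
shift [-0.0006 -0.001   0.0013] turn [ 0.0001 -0.0001  0.0003]
side face (-ey side) ly by z band, lx -60..20
10 32 [-30.  -29.3 -28.7 -28.3]
18 41 [-30.1 -29.3 -28.7 -28.1]
26 38 [-30.  -29.2 -28.8 -28.2]
34 36 [-29.9 -29.1 -28.5 -28. ]
42 40 [-30.  -29.5 -28.8 -28.3]
50 37 [-30.2 -29.5 -28.9 -27.8]
58 44 [-29.9 -29.4 -28.6 -27.8]
66 44 [-30.1 -28.9 -28.2 -27.4]
74 45 [-36.5 -28.9 -28.4 -27.7]
82 54 [-43.6 -35.2 -28.7 -27.8]
90 53 [-43.1 -29.6 -28.3 -27.6]
98 44 [-40.9 -29.4 -28.8 -27.6]
106 55 [-30.4 -28.6 -27.8 -24.7]
114 26 [-29.1 -28.2 -26.7 -25.2]
146 13 [-43.5 -40.8 -38.9 -35.6]
154 26 [-41.4 -36.8 -32.3 -24.9]
162 43 [-43.9 -41.6 -38.  -34.8]
rear face z 70 27 [25.  25.7 27.2]
rear face z 78 30 [25.3 25.9 26.2]
rear face z 86 25 [25.3 25.9 26.8]
rear face z 94 31 [25.5 26.  26.7]
rear face z 102 33 [25.1 25.9 26.8]
rear face z 110 58 [23.7 25.2 26.5]
tall front lx [74.9 75.8 76.8]
```

```bash
python3 -m inch '1 0 0 .002 0 0 0;1 0 0 .004 0 0 0;1 0 0 .004 0 0 0'; python3 -m inch '1 0 0 .003 0 0 0;1 0 0 .003 0 0 0'
```

```text
t: 10.4
eef_pos: [0.5825, -0.0203, 0.075]
ee_rot: [-3.141, 0.0, -1.754]
force: [-2.6, 0.5, 2.9]
width: 0.058
t: 10.6
eef_pos: [0.5825, -0.0203, 0.075]
ee_rot: [-3.141, 0.0, -1.753]
force: [-5.1, 1.7, 10.5]
width: 0.0579
```

```bash
python3 -m inch '1 0 0 -.002 0 0 0;1 0 0 -.002 0 0 0;0 0 0 -.002 0 0 0;0 0 0 -.002 0 0 0;0 0 0 -.002 0 0 0;0 0 0 -.002 0 0 0;0 0 0 -.002 0 0 0;0 0 0 -.002 0 0 0'; python3 lat.py | head -3;  python3 -m inch '0 0 0 -.01 0 0 0;0 0 0 -.05 0 0 0;0 0 0 -.15 0 0 0;0 0 0 -.28 0 0 0;0 0 0 -.42 0 0 0;0 0 0 -.5 0 0 0;0 0 0 -.55 0 0 0;0 0 0 -.55 0 0 0;0 0 0 -.55 0 0 0'; python3 lat.py; python3 wl.py w4
```

```text
t: 11.4
eef_pos: [0.5824, -0.0203, 0.0741]
ee_rot: [3.142, 0.0, -1.754]
force: [-0.4, 0.4, 0.5]
width: 0.0873
at [ 0.5824 -0.0203  0.0741] [ 180.     -0.   -100.48] w 0.0877 F [-0.46 -0.19 -0.33] t 11.45
shift [-0.0004 -0.0008 -0.0036] turn [ 0.     -0.      0.0003]
side face (-ey side) ly by z band, lx -60..20
t: 12.35
eef_pos: [0.5822, -0.0202, 0.2397]
ee_rot: [-3.141, 0.001, -1.754]
force: [-0.5, 0.1, -0.3]
width: 0.0877
at [ 0.5819 -0.0203  0.2388] [ 179.96    0.   -100.49] w 0.0878 F [0.67 1.08 0.27] t 12.4
shift [-0.0008 -0.003   0.5453] turn [0.0006 0.0001 0.0002]
side face (-ey side) ly by z band, lx -60..20
10 45 [-30.7 -29.9 -29.  -28.2]
18 34 [-30.2 -29.2 -28.5 -27.9]
26 33 [-30.  -29.3 -28.5 -28.2]
34 35 [-30.5 -29.4 -28.9 -28.1]
42 44 [-30.3 -29.5 -29.  -28.4]
50 39 [-30.4 -29.2 -28.9 -28.4]
58 38 [-30.5 -29.2 -28.9 -28.1]
66 45 [-30.2 -29.3 -28.8 -27.9]
74 43 [-29.6 -28.7 -28.3 -27.4]
82 43 [-30.1 -28.7 -28.2 -27.7]
90 40 [-29.8 -29.2 -28.4 -28.1]
98 45 [-30.2 -29.1 -28.4 -27.6]
106 84 [-29.4 -28.5 -27.4 -25.1]
114 22 [-30.5 -28.4 -26.6 -24.9]
rear face z 70 30 [25.1 25
[... 227 characters left out ...]
0.0203  0.2388] [ 179.96    0.   -100.49] 363.79615214270046 
 [[ 0.001  0.967  0.255  0.069]
 [ 1.    -0.001  0.     0.   ]
 [ 0.     0.255 -0.967 -0.157]
 [ 0.     0.     0.     1.   ]]
[109.  39.] [  32    0  142   95 6650] z [0.0615 0.0957 0.0976] rect [ 707.5 -178.5] [ 62.  118.7] 41.8
[451.  36.] [ 412    0   79   76 3905] z [0.0206 0.0217 0.0223] rect [ 398.2 -125.5] [65.8 71.3] 79.1
[281. 179.] [  244    89    75   182 13158] z [0.0834 0.1138 0.1147] rect [580.  -33.6] [147.1  58.2] 79.5
[467. 168.] [ 425  138   84   63 2660] z [0.0336 0.0347 0.0353] rect [393.8   1.3] [70.9 31.2] 20.9
[ 66. 220.] [   0  187  125   84 5203] z [0.0592 0.0661 0.0728] rect [819.5  -3.8] [94.6 97.6] 87.3
```

View pics/w4.png

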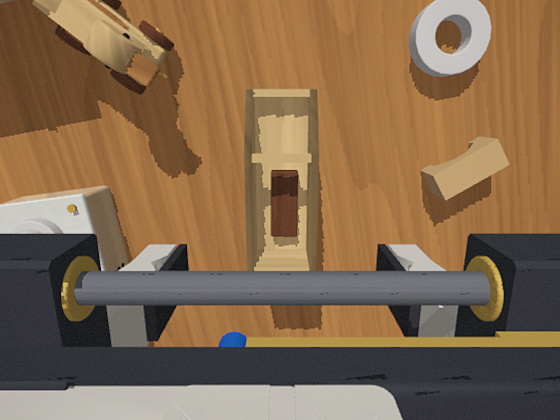

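```bash
python3 -c "
from h import *
go(.54,.2,.226,-75)"
```

```text
at [ 0.5818 -0.0204  0.2384] [ 1.7992e+02 -2.0000e-02 -1.0049e+02] w 0.0879 F [-0.43  0.64 -0.23] t 12.45
shift [-0.697   0.2706  0.0413] turn [ 1.400e-03 -1.000e-04 -4.248e-01]
```

```bash
python3 -m inch '0 -.697 .27 .041 0 0 -.425;0 -.697 .27 .041 0 0 -.425;0 -.697 .27 .041 0 0 -.425;0 -.697 .27 .041 0 0 -.425;0 -.697 .27 .041 0 0 -.425;0 -.697 .27 .041 0 0 -.425;0 -.697 .27 .041 0 0 -.425;0 -.697 .27 .041 0 0 -.425'; python3 -c "
from h import *
go(.516,.312,.226,-62)"
```

```text
t: 13.25
eef_pos: [0.5407, 0.1994, 0.2263]
ee_rot: [3.14, -0.001, -1.309]
force: [0.7, -0.4, 0.5]
width: 0.0876
at [0.5407 0.1994 0.2263] [ 1.7993e+02 -3.0000e-02 -7.5000e+01] w 0.0876 F [ 0.67 -0.41  0.47] t 13.25
shift [-0.384  -0.0178  0.0007] turn [ 0.0011 -0.0004 -0.2167]
```

```bash
python3 -m inch '0 -.384 -.018 0 0 0 -.217;0 -.384 -.018 0 0 0 -.217;0 -.384 -.018 0 0 0 -.217;0 -.384 -.018 0 0 0 -.217;0 -.384 -.018 0 0 0 -.217;0 -.384 -.018 0 0 0 -.217'; python3 wl.py w5; python3 -c "
from h import *
go(.52,.303,.0135,-62)"
```

```text
t: 13.85
eef_pos: [0.5165, 0.3112, 0.2269]
ee_rot: [3.141, -0.0, -1.083]
force: [-0.1, -0.6, -0.4]
width: 0.0873
[0.5165 0.3112 0.2269] [ 1.7999e+02 -1.0000e-02 -6.2070e+01] 363.79615214270046 
 [[ 0.001  0.967  0.254  0.068]
 [ 1.    -0.001  0.001  0.001]
 [ 0.001  0.254 -0.967 -0.157]
 [ 0.     0.     0.     1.   ]]
[56. 46.] [   0    0  116  139 3521] z [0.0457 0.0501 0.0511] rect [738.2 307.9] [ 82.8 122.5] 27.9
[282. 181.] [ 250  106   64  147 3397] z [0.0382 0.0396 0.0403] rect [515.9 312. ] [ 58.1 150.1] 28.0
at [0.5165 0.3113 0.227 ] [180.    -0.   -62.07] w 0.0874 F [ 0.46  0.45 -0.25] t 13.9
shift [0.0297 0.0026 0.7116] turn [ 0.0001 -0.0001 -0.0012]
```

View pics/w5.png

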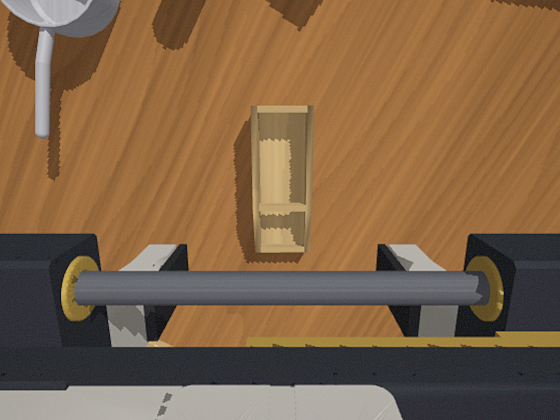

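```bash
python3 -m inch '0 .027 .001 .1 0 0 0;0 .027 .001 .25 0 0 0;0 .027 .001 .4 0 0 0;0 .027 .001 .52 0 0 0;0 .027 .001 .6 0 0 0;0 .027 .001 .66 0 0 0;0 .027 .001 .69 0 0 0;0 .027 .001 .712 0 0 0;0 .027 .001 .712 0 0 0'; python3 -m inch '1 0 0 0 0 0 0;1 0 0 0 0 0 0;1 0 0 0 0 0 0;1 0 0 0 0 0 0;1 0 0 0 0 0 0;1 0 0 0 0 0 0;1 0 0 0 0 0 0;1 0 0 0 0 0 0' 25; python3 -m inch '1 0 0 -.01 0 0 0;1 0 0 -.03 0 0 0;1 0 0 -.06 0 0 0;1 0 0 -.11 0 0 0;1 0 0 -.17 0 0 0;1 0 0 -.25 0 0 0;1 0 0 -.33 0 0 0;1 0 0 -.41 0 0 0;1 0 0 -.48 0 0 0;1 0 0 -.55 0 0 0;1 0 0 -.6 0 0 0;1 0 0 -.62 0 0 0'; python3 wl.py w6
```

```text
t: 14.8
eef_pos: [0.5198, 0.305, 0.0131]
ee_rot: [3.141, -0.0, -1.082]
force: [-0.1, 0.3, -0.0]
width: 0.0875
t: 15.6
eef_pos: [0.5198, 0.3056, 0.0137]
ee_rot: [-3.141, 0.0, -1.081]
force: [-1.1, -0.5, 5.9]
width: 0.0581
t: 16.8
eef_pos: [0.5202, 0.3058, 0.2017]
ee_rot: [-3.139, 0.001, -1.081]
force: [0.5, 0.6, -1.9]
width: 0.0582
[0.5202 0.3058 0.2017] [-1.7983e+02  5.0000e-02 -6.1950e+01] 363.79615214270046 
 [[ 0.001  0.967  0.254  0.068]
 [ 1.    -0.001  0.001  0.001]
 [ 0.001  0.254 -0.967 -0.157]
 [ 0.     0.     0.     1.   ]]
[43. 51.] [   0    0  106  148 3949] z [0.0456 0.0501 0.0511] rect [737.6 308.1] [ 82.8 121.4] 28.1
[282. 199.] [  228   130   108   141 14023] z [0.1988 0.1995 0.1999] rect [533.1 280.8] [46.4 65.8] 28.0
[282. 318.] [ 234  306   96   26 2367] z [0.1988 0.1996 0.1998] rect [505.8 332.3] [46.4 15.2] 28.7
```

View pics/w6.png

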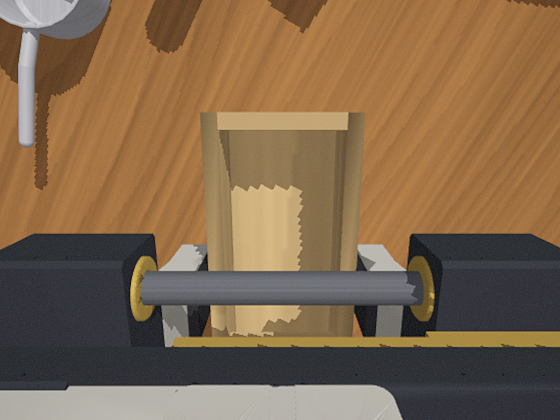

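```bash
python3 - <<'E'
from held import *
s=arm.get_state();P,img=held('w6',s)
for v in range(108,136,2): print(v,P[v,285].round(1),end=' ')
print()
for u in range(202,366,10): print(u,P[120,u].round(1),end=' ')
print([P[v,285].round(1) for v in (150,180,210,230)])
go(.46,.15,.22,-81)
E
```

```text
108 [ 72.4   3.3 203.3] 110 [ 70.6   3.3 202.9] 112 [ 68.7   3.3 203.2] 114 [ 67.8   1.6 -26.1] 116 [ 67.1   1.6 -25.2] 118 [ 66.4   1.6 -25.5] 120 [ 65.7   1.6 -26.1] 122 [ 65.    1.6 -25.1] 124 [ 64.4   1.6 -26.3] 126 [ 63.6   1.6 -24.6] 128 [ 62.9   1.6 -24.8] 130 [61.   1.8  2.4] 132 [60.1  1.8  3.6] 134 [59.3  1.8  3.3] 
202 [ 65.7 -27.8 -24.7] 212 [ 65.7 -24.  -25.9] 222 [ 65.7 -20.8 -24.3] 232 [ 65.7 -17.  -25.4] 242 [ 65.6 -13.8 -23.1] 252 [ 65.7 -10.  -25.6] 262 [ 65.7  -6.5 -26.2] 272 [ 65.7  -3.  -24.6] 282 [ 65.7   0.5 -24.8] 292 [ 65.7   4.  -26. ] 302 [ 65.7   7.6 -25.3] 312 [ 65.7  11.1 -25.4] 322 [ 65.7  14.6 -25.4] 332 [ 65.7  18.2 -24.4] 342 [ 65.7  21.6 -25.7] 352 [ 65.7  25.2 -24.8] 362 [ 65.7  28.7 -25.3] [array([52.5,  1.8,  2.6]), array([39.1,  1.9,  3.5]), array([25.5,  1.9,  2.2]), array([16. ,  1.9,  2.4])]
at [0.5203 0.3058 0.2016] [-1.7983e+02  4.0000e-02 -6.1950e+01] w 0.0579 F [ 0.44  0.81 -0.17] t 16.85
shift [ 0.3639  0.4213 -0.0628] turn [-0.0027  0.0012  0.3175]
```

```bash
python3 -m inch '1 .02 .02 -.01 0 0 .02;1 .06 .07 -.02 0 0 .05;1 .12 .14 -.03 0 0 .1;1 .18 .21 -.04 0 0 .16;1 .24 .28 -.05 0 0 .21;1 .3 .34 -.06 0 0 .26;1 .34 .39 -.06 0 0 .3;1 .36 .415 -.06 0 0 .315;1 .364 .421 -.06 0 0 .317;1 .364 .421 -.06 0 0 .317'; python3 -c "
from h import *
go(.465,.03,.22,-100.5)"
```

```text
t: 17.85
eef_pos: [0.4597, 0.1498, 0.2173]
ee_rot: [-3.141, 0.0, -1.413]
force: [0.0, 0.0, -1.6]
width: 0.0583
at [0.4597 0.1498 0.2173] [-1.7998e+02  1.0000e-02 -8.0970e+01] w 0.0583 F [ 0.04  0.03 -1.59] t 17.85
shift [ 0.397   0.0454 -0.0092] turn [-2.000e-04  2.000e-04  3.255e-01]
```

```bash
python3 -m inch '1 .02 .002 0 0 0 .02;1 .07 .008 0 0 0 .06;1 .14 .016 0 0 0 .12;1 .21 .024 0 0 0 .18;1 .28 .032 0 0 0 .24;1 .34 .039 0 0 0 .28;1 .38 .044 0 0 0 .315;1 .397 .045 -.009 0 0 .325;1 .397 .045 -.009 0 0 .325;1 .397 .045 -.009 0 0 .325;1 .397 .045 -.009 0 0 .325'; python3 wl.py w7
cat > mid.py <<'E'
from h import *
import sys
d=np.load(sys.argv[1]+'.npz');W=d['W'];z=np.nan_to_num(W[...,2])
k=np.zeros_like(z,bool);k[:235,:190]=1
m=k&(z>.109)&(z<.12);p=W[m][:,:2]*1000
r=cv2.minAreaRect(p.astype(np.float32));print('rim',r,len(p),np.median(W[m][:,2]))
c0=np.array([580.6,-31.7])
for a in(79.2,79.5,79.8):
    a_=np.radians(a);ex=-np.array([np.cos(a_),np.sin(a_)]);ey=np.array([-ex[1],ex[0]])
    lx=(p-c0)@ex;ly=(p-c0)@ey
    print(a,'lx',np.percentile(lx,[.1,1,99,99.9]).round(1))
    print([(c,np.percentile(ly[(lx>c)&(lx<c+10)],[2,98]).round(2).tolist()) for c in range(-70,20,15)])
E
python3 mid.py w7
```

```text
t: 18.95
eef_pos: [0.465, 0.0304, 0.2199]
ee_rot: [-3.142, 0.0, -1.753]
force: [-0.9, 0.5, -2.0]
width: 0.0581
[0.465  0.0304 0.2199] [-180.      0.   -100.42] 363.79615214270046 
 [[ 0.001  0.967  0.255  0.069]
 [ 1.    -0.001  0.     0.   ]
 [ 0.     0.255 -0.967 -0.157]
 [ 0.     0.     0.     1.   ]]
[10. 19.] [  0   0  28  51 810] z [0.0248 0.0283 0.0296] rect [ 676.2 -153.6] [47.4 19.3] 60.2
[324.  19.] [ 285    0   81   41 2058] z [0.0206 0.0218 0.0223] rect [ 400.2 -109.3] [33.  70.5] 81.1
[126. 147.] [   63    47   129   205 20636] z [0.084  0.1134 0.1146] rect [584.  -12.1] [190.7  59.5] 79.5
[374. 130.] [363 109  30  46 832] z [0.0338 0.0348 0.0354] rect [375.1  -5.7] [30.9 30.4] 20.5
rim ((582.65625, -18.811298370361328), (99.06529998779297, 59.47548294067383), 79.18109893798828) 3454 0.11365581463762217
79.2 lx [-61.7 -60.   33.1  35.5]
[(-70, [-30.02, 27.5]), (-55, [-29.71, 28.11]), (-40, [-29.63, 28.23]), (-25, [-29.59, 28.45]), (-10, [-29.54, 28.56]), (5, [-29.42, 28.35])]
79.5 lx [-61.7 -60.1  33.2  35.6]
[(-70, [-29.7, 27.78]), (-55, [-29.45, 28.33]), (-40, [-29.45, 28.43]), (-25, [-29.49, 28.53]), (-10, [-29.51, 28.58]), (5, [-29.46, 28.29])]
79.8 lx [-61.7 -60.1  33.2  35.7]
[(-70, [-29.38, 28.13]), (-55, [-29.21, 28.59]), (-40, [-29.28, 28.62]), (-25, [-29.38, 28.65]), (-10, [-29.5, 28.59]), (5, [-29.52, 28.23])]
```

View pics/w7.png

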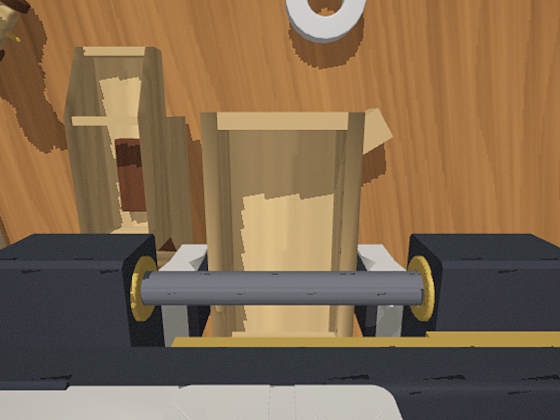

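```bash
python3 - <<'E'
from h import *
d=np.load('w7.npz');W=d['W']*1000
ex=-np.array([np.cos(np.radians(79.5)),np.sin(np.radians(79.5))])
for u in(100,115,130):
    for v in list(range(44,58,2))+list(range(114,128,2)): print(v,((W[v,u,:2]-[580.6,-31.7])@ex).round(1),W[v,u,2].round(0),end=' | ')
    print()
s=arm.get_state();T=np.linalg.inv(T_tool(s));P=(W/1000)@T[:3,:3].T*1000+T[:3,3]*1000
print([P[v,285].round(1) for v in range(110,134,3)]); print(P[120,200:206].round(1),P[120,360:366].round(1))
E
```

```text
44 91.5 -0.0 | 46 90.0 -2.0 | 48 74.3 86.0 | 50 72.8 87.0 | 52 71.6 86.0 | 54 70.2 86.0 | 56 69.3 82.0 | 114 26.9 72.0 | 116 25.3 72.0 | 118 24.4 114.0 | 120 23.0 114.0 | 122 nan nan | 124 20.3 113.0 | 126 17.4 73.0 | 
44 91.6 -1.0 | 46 89.9 -1.0 | 48 74.3 86.0 | 50 73.0 86.0 | 52 71.6 86.0 | 54 69.9 88.0 | 56 69.3 82.0 | 114 26.9 71.0 | 116 25.3 71.0 | 118 24.4 114.0 | 120 23.1 114.0 | 122 21.7 114.0 | 124 20.3 113.0 | 126 17.4 71.0 | 
44 91.7 -2.0 | 46 89.9 -1.0 | 48 74.4 86.0 | 50 72.9 86.0 | 52 71.7 85.0 | 54 nan nan | 56 69.3 82.0 | 114 26.9 72.0 | 116 25.4 70.0 | 118 24.4 112.0 | 120 23.1 114.0 | 122 21.8 116.0 | 124 20.4 115.0 | 126 17.4 71.0 | 
[array([ 70.8,   3.2, 219.5]), array([ 68.3,   1.3, -25.5]), array([ 67.3,   1.3, -25.2]), array([ 66.3,   1.3, -25. ]), array([ 65.2,   1.3, -24.2]), array([ 64.2,   1.3, -25.7]), array([ 63.2,   1.3, -24.6]), array([60.8,  1.5,  1.8])]
[[ 65.9 -28.6 -25.4]
 [ 65.9 -28.4 -24.7]
 [ 65.9 -28.  -25. ]
 [ 65.9 -27.5 -25.5]
 [ 65.9 -27.4 -24.6]
 [ 65.9 -26.8 -25.4]] [[ 66.   27.7 -25.1]
 [ 66.   27.7 -26.8]
 [ 65.9  28.7 -23.8]
 [ 66.   28.9 -24.5]
 [ 66.   29.2 -24.8]
 [ 61.9  76.  184.9]]
```

```bash
python3 -c "
from h import *
go(.5883,.0108,.155,-100.5)"
```

```text
at [0.4649 0.0305 0.2199] [ 180.      0.   -100.42] w 0.0574 F [ 0.17 -0.66 -1.48] t 19.0
shift [-0.01   -0.4164  0.2164] turn [0.0001 0.     0.0013]
```

```bash
python3 -m inch '1 0 -.02 0 0 0 0;1 -.003 -.07 0 0 0 .001;1 -.005 -.14 0 0 0 .001;1 -.007 -.22 0 0 0 .001;1 -.008 -.3 0 0 0 .001;1 -.009 -.36 0 0 0 .001;1 -.01 -.4 0 0 0 .001;1 -.01 -.416 .03 0 0 .001;1 -.01 -.416 .09 0 0 .001;1 -.01 -.416 .15 0 0 .001;1 -.01 -.416 .19 0 0 .001;1 -.01 -.416 .2 0 0 .001'; python3 -m inch '1 0 0 .01 0 0 0;1 0 0 .016 0 0 0;1 0 0 .016 0 0 0;1 0 0 .016 0 0 0'
cat > lat2.py <<'E'
from h import *
f=arm.grab_frame('scene');W=pts(f)*1000
import sys
cv2.imwrite(f'pics/{sys.argv[1]}.png',cv2.resize(f['img'][110:310,190:390,::-1],(600,600),interpolation=3))
go(.5883,.0108,.1217,-100.5)
a=np.radians(79.5);ex=np.array([np.cos(a),np.sin(a)]);ey=np.array([-ex[1],ex[0]])
d=W[...,:2]-[591,17];lx=d@ex;ly=d@ey;z=W[...,2]
for z0 in range(10,200,8):
    k=(lx>-70)&(lx<20)&(ly<-20)&(ly>-45)&(z>=z0)&(z<z0+8)
    if k.sum()>10: print(z0,k.sum(),np.percentile(ly[k],[25,50,75]).round(1),end=' | ')
print()
for z0 in range(10,170,8):
    k=(abs(ly)<20)&(lx>60)&(lx<95)&(z>=z0)&(z<z0+8)
    if k.sum()>10: print('front z',z0,k.sum(),np.percentile(lx[k],[50,75,95]).round(1),end=' | ')
for z0 in range(70,120,8):
    k=(abs(ly)<20)&(lx>15)&(lx<35)&(z>=z0)&(z<z0+8)
    if k.sum()>10: print('mid rear z',z0,k.sum(),np.percentile(lx[k],[50,75,95]).round(1),end=' | ')
E
python3 lat2.py s2
```

```text
t: 20.2
eef_pos: [0.587, 0.01, 0.1582]
ee_rot: [3.139, -0.001, -1.755]
force: [-0.1, 0.1, -0.8]
width: 0.0577
t: 20.6
eef_pos: [0.5885, 0.0103, 0.1558]
ee_rot: [-3.141, 0.0, -1.755]
force: [0.7, -0.2, -2.1]
width: 0.0578
at [0.5885 0.0103 0.1558] [-1.7995e+02  2.0000e-02 -1.0053e+02] w 0.058 F [ 0.25  0.42 -1.75] t 20.65
shift [-0.0016  0.0009  0.1135] turn [-0.0009  0.0004 -0.0005]
10 48 [-29.6 -28.7 -28.2] | 18 59 [-29.5 -28.9 -28.2] | 26 54 [-29.2 -28.6 -28.1] | 34 58 [-29.2 -28.5 -27.9] | 42 60 [-29.1 -28.5 -28. ] | 50 55 [-29.  -28.6 -28.1] | 58 63 [-29.3 -28.7 -28.2] | 66 60 [-29.1 -28.4 -27.6] | 74 66 [-28.9 -28.2 -27.3] | 82 57 [-29.2 -28.3 -27.7] | 90 62 [-29.1 -28.3 -27.5] | 98 63 [-29.  -28.4 -27.5] | 106 89 [-28.8 -27.7 -26. ] | 114 28 [-28.5 -27.3 -25.4] | 146 16 [-29.  -28.3 -27.9] | 154 19 [-41.  -29.5 -28.4] | 162 39 [-42.8 -31.1 -29. ] | 170 43 [-41.4 -30.6 -28.3] | 178 27 [-33.  -27.5 -25.3] | 
front z 10 39 [75.1 75.6 76.3] | front z 18 24 [75.2 75.7 77.3] | front z 26 44 [73.8 75.5 77.8] | front z 146 44 [74.1 74.9 75.5] | front z 154 52 [73.7 74.9 75.9] | front z 162 31 [73.5 75.3 76. ] | mid rear z 70 28 [25.2 25.9 26.6] | mid rear z 78 17 [25.2 26.1 26.8] | mid rear z 86 19 [24.9 25.7 27.3] | mid rear z 94 13 [25.1 25.6 26.1] | mid rear z 110 16 [23.5 24.5 26. ] |
```

View pics/s2.png

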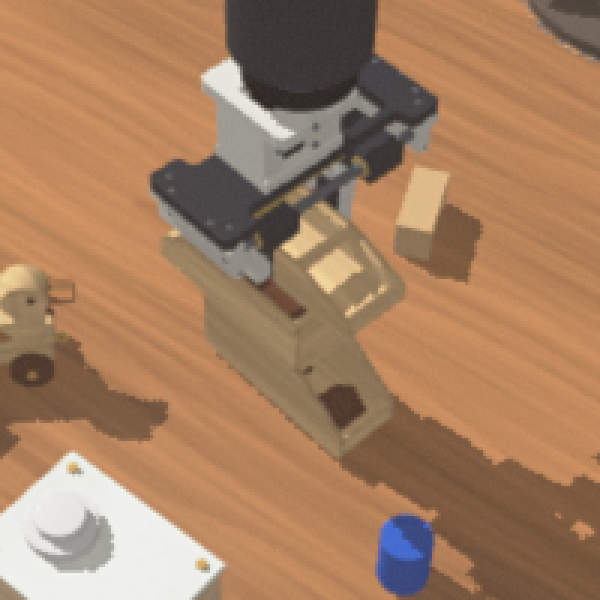

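```bash
python3 -m inch '1 -.001 .0005 .02 0 0 0;1 -.0015 .001 .045 0 0 -.0005;1 -.0015 .001 .065 0 0 -.0005;1 -.0015 .001 .08 0 0 -.0005;1 -.0015 .001 .085 0 0 -.0005;1 -.0015 .001 .085 0 0 -.0005;1 -.0015 .001 .085 0 0 -.0005'; python3 lat2.py s3
```

```text
t: 21.35
eef_pos: [0.5881, 0.0107, 0.1298]
ee_rot: [-3.141, -0.0, -1.754]
force: [0.7, 0.8, -1.5]
width: 0.0578
at [0.5881 0.0107 0.1299] [-179.98    0.   -100.5 ] w 0.0579 F [-0.49  1.12 -1.58] t 21.4
shift [-0.0005 -0.0005  0.0273] turn [-0.0004  0.0001 -0.0001]
10 54 [-29.2 -28.8 -28. ] | 18 55 [-29.3 -28.7 -28.2] | 26 53 [-29.2 -28.6 -28.3] | 34 58 [-29.4 -28.9 -28.4] | 42 58 [-29.6 -28.9 -27.9] | 50 61 [-29.3 -28.8 -28. ] | 58 61 [-29.4 -28.6 -27.8] | 66 55 [-29.1 -28.4 -27.7] | 74 60 [-29.  -28.2 -27.7] | 82 51 [-29.  -28.5 -27.8] | 90 34 [-28.7 -28.3 -27.9] | 98 30 [-28.8 -28.1 -27.7] | 106 26 [-28.9 -27.7 -25.9] | 114 14 [-28.6 -27.6 -26.8] | 122 16 [-28.6 -27.8 -27.4] | 130 24 [-42.1 -33.5 -28.7] | 138 42 [-43.1 -33.7 -28.7] | 146 26 [-38.9 -28.8 -27.5] | 154 22 [-39.6 -27.3 -24.9] | 
front z 10 40 [74.6 75.5 76.5] | front z 18 28 [75.5 75.9 76.6] | front z 26 45 [73.5 74.5 76.4] | front z 122 48 [69.4 75.6 76.1] | front z 130 57 [74.5 75.5 76.4] | mid rear z 70 15 [24.9 25.4 26.3] | mid rear z 118 25 [26.1 30.3 33.9] |
```

```bash
python3 -m inch '1 0 -.0005 .003 0 0 0;1 0 -.0005 .007 0 0 0;1 0 -.0005 .011 0 0 0;1 0 -.0005 .015 0 0 0;1 0 -.0005 .019 0 0 0;1 0 -.0005 .022 0 0 0;1 0 -.0005 .024 0 0 0;1 0 -.0005 .024 0 0 0'; python3 -m inch '1 0 0 .002 0 0 0;1 0 0 .003 0 0 0;1 0 0 .003 0 0 0'; python3 lat2.py s4
```

```text
t: 22.2
eef_pos: [0.5881, 0.0107, 0.1224]
ee_rot: [3.141, -0.0, -1.754]
force: [-0.2, -0.6, -1.2]
width: 0.058
t: 22.5
eef_pos: [0.5882, 0.0107, 0.1217]
ee_rot: [-3.141, 0.0, -1.754]
force: [-0.3, -0.2, 0.1]
width: 0.0576
at [0.5882 0.0106 0.1217] [-179.99    0.   -100.51] w 0.0582 F [-0.3  0.5 -0.5] t 22.55
shift [-0.0006 -0.0004 -0.    ] turn [-0.0002  0.     -0.0001]
10 57 [-29.3 -28.5 -28. ] | 18 47 [-29.4 -28.9 -28.1] | 26 58 [-29.5 -29.  -28.2] | 34 59 [-29.  -28.4 -27.9] | 42 50 [-29.3 -28.8 -28. ] | 50 63 [-29.7 -28.9 -28.2] | 58 65 [-29.4 -28.8 -27.9] | 66 60 [-29.4 -28.4 -27.7] | 74 34 [-29.1 -28.4 -27.8] | 82 37 [-28.9 -28.6 -28. ] | 90 32 [-29.  -28.3 -27.6] | 98 23 [-28.4 -28.2 -27.7] | 106 16 [-28.5 -28.2 -27.7] | 114 15 [-28.6 -28.3 -27.4] | 122 27 [-43.5 -33.1 -28.5] | 130 36 [-42.5 -30.8 -28.7] | 138 34 [-42.  -31.9 -28.2] | 146 20 [-39.2 -27.  -24.5] | 
front z 10 33 [75.  75.9 76.4] | front z 18 37 [75.  76.  76.5] | front z 26 40 [73.7 75.3 76.4] | front z 114 49 [74.  75.1 75.9] | front z 122 56 [74.1 75.9 76.5] | front z 130 14 [73.6 75.  76.5] | mid rear z 110 37 [25.5 27.7 33.6] | mid rear z 118 55 [25.1 31.1 34.2] |
```

Just touching; press slightly more to confirm, then release.

```bash
python3 -m inch '1 0 0 .002 0 0 0;1 0 0 .003 0 0 0;1 0 0 .003 0 0 0'; python3 -m inch '1 0 0 -.001 0 0 0;0 0 0 -.001 0 0 0;0 0 0 -.001 0 0 0;0 0 0 -.001 0 0 0;0 0 0 -.001 0 0 0;0 0 0 -.001 0 0 0;0 0 0 -.001 0 0 0'; python3 -m inch '0 0 0 -.01 0 0 0;0 0 0 -.05 0 0 0;0 0 0 -.15 0 0 0;0 0 0 -.28 0 0 0;0 0 0 -.42 0 0 0;0 0 0 -.5 0 0 0;0 0 0 -.55 0 0 0;0 0 0 -.55 0 0 0;0 0 0 -.55 0 0 0'; python3 lat2.py s5; python3 wl.py w8
```

```text
t: 22.85
eef_pos: [0.5882, 0.0107, 0.1217]
ee_rot: [-3.141, 0.0, -1.754]
force: [-3.3, 1.2, 6.8]
width: 0.0577
t: 23.55
eef_pos: [0.5881, 0.0106, 0.1209]
ee_rot: [3.141, -0.0, -1.754]
force: [0.2, 0.1, 0.9]
width: 0.0874
t: 24.45
eef_pos: [0.5879, 0.0107, 0.2864]
ee_rot: [-3.141, 0.001, -1.754]
force: [-0.7, 0.5, -0.7]
width: 0.0875
at [0.5876 0.0106 0.2856] [ 179.96    0.   -100.51] w 0.0875 F [0.13 0.93 0.21] t 24.5
shift [-0.001  -0.0026  0.5462] turn [ 0.0007  0.     -0.0002]
10 51 [-29.2 -28.6 -28.1] | 18 51 [-29.1 -28.7 -28.3] | 26 58 [-29.5 -28.8 -28. ] | 34 52 [-29.6 -28.8 -28.1] | 42 59 [-29.5 -28.8 -28.1] | 50 60 [-29.5 -29.1 -28. ] | 58 59 [-29.3 -28.8 -28.2] | 66 66 [-29.1 -28.6 -27.9] | 74 59 [-28.7 -28.2 -27.6] | 82 59 [-29.2 -28.7 -27.9] | 90 63 [-29.  -28.2 -27.6] | 98 57 [-29.  -28.5 -27.8] | 106 70 [-29.  -28.2 -27.5] | 114 65 [-28.7 -28.2 -27.4] | 122 73 [-28.7 -28.2 -27.3] | 130 62 [-28.8 -28.1 -27.6] | 138 95 [-28.4 -27.8 -26.7] | 146 70 [-27.3 -25.6 -24.5] | 
front z 10 41 [75.  75.9 76.9] | front z 18 26 [75.5 76.  77.2] | front z 26 46 [73.8 76.  76.9] | front
[... 277 characters left out ...]
1.    -0.001  0.     0.   ]
 [ 0.     0.255 -0.967 -0.157]
 [ 0.     0.     0.     1.   ]]
[136.  24.] [  77    0  107   67 3898] z [0.0621 0.0964 0.0979] rect [ 714.5 -164.3] [ 63.4 110.8] 80.1
[433.  24.] [ 399    0   71   50 2163] z [0.0206 0.0217 0.0224] rect [ 399.1 -116.9] [48.5 72.2] 80.6
[281. 163.] [  244    56    74   215 14571] z [0.119  0.1468 0.1478] rect [584.3 -10. ] [195.   58.3] 79.6
[450. 134.] [ 412  106   76   58 2137] z [0.0336 0.0348 0.0355] rect [393.6   1.3] [71.4 30.8] 21.3
[ 81. 204.] [   7  154  137  117 9753] z [0.0601 0.0766 0.0825] rect [824.   13.6] [129.4 104.8] 87.3
[234. 320.] [218 306  33  31 857] z [0.0488 0.0501 0.0506] rect [678.6 176.3] [37.6 36.9] 13.4
```

View pics/s5.png

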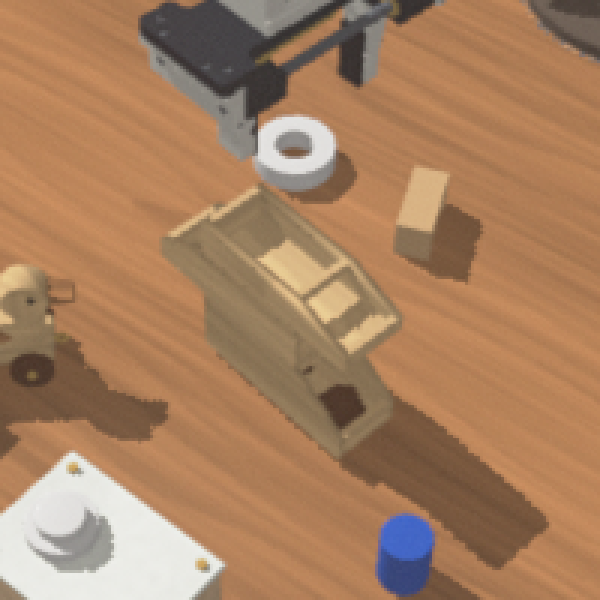

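View pics/w8.png

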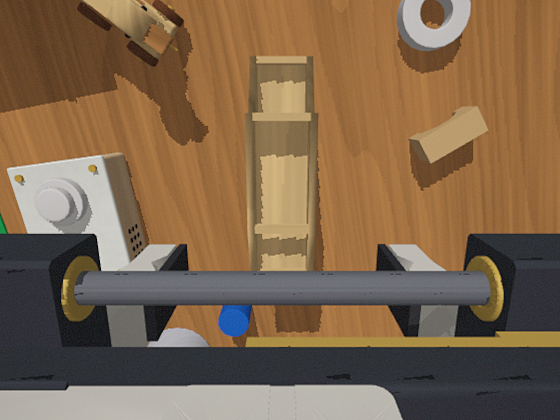

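The scene view shows the staggered tower, with the tall tray's scoop open at about (345,400) and the middle tray's at about (190,225). In the wrist view the top rim is level at 0.148 m, which is the expected height.

```bash
python3 -c "
from station import arm
s=arm.get_state();print(s['t'],s['force'])
print(arm.job_done())"
```

```text
24.55 [-0.36443784 -0.12587279  0.29713164]
the job is handed in; nothing more can be done
None
```

The tower is built and the job handed in at t = 24.6 s; no verdict is reported. I lowered the middle tray, with its plank in, onto the tall tray, turned half round. I then set the shallow tray on that, turned half round again.

The last checks, from the wrist and scene cameras:

- **Seating:** The rims measured 114.7 mm (middle) and 147.8 mm (shallow), against 115 and 148 mm expected.
- **Alignment:** The side faces of all three trays line up within about 0.6 mm. The shallow tray's front came out within about 1 mm of where it should be along the length.
- **Scoops and blocks:** Both scoops are open. The plank was last seen in the middle tray before the shallow tray covered it, and the roof block is visible in the tall tray's scoop. The cube in the tall tray's rear is hidden now, so I could not look at it again.
- **Other things on the bench:**
  - The tall tray did not shift measurably.
  - The cylinder, bridge piece and ring are where they started within camera error. The ring is partly cut off in the last wrist view.
  - The duck and saucepan were not measured again in full, but the arm never went near them.
- **Arm:** The gripper is open and clear of everything, at about zero wrist force.

The top and wrist cameras disagreed by about 2 mm on the trays' positions. I placed by the wrist camera and cross-checked with the scene camera, and the two agreed within about 1 mm. No check failed.

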